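Load a glass sample slide under the stage clips of a plate reader

ROBOT

A 7-joint arm with a two-finger parallel gripper is mounted at the origin on the work surface. World frame = base frame: x ahead of the robot, y to its left, z up, the work surface at z = 0. Lengths are in mm, angles in rad, forces in N, time in s.
With the tool pointing down it reaches from about 425 to 875 mm from the base axis. Payload 8.4 kg.
Tool frame: the origin (TCP) lies midway between the tips of the shut fingers; the grasp point (between the pads) lies 19 mm behind it; z points along the fingers, y is the line along which they close (so a half turn about z gives the same grasp; the last joint's range is limited). The gripper opens to 87 mm and grips with 3 to 60 N. Pads are 19 mm wide; open, the fingers measure 117 mm over their backs; the gripper's body (75 mm by 190 mm) begins 51 mm behind the grasp point.
Start: joints at [-1.405, 0.333, 0.04, 1.465, -0.013, 1.343, -0.059], TCP at [170.118, 627.314, 222.546] pointing down, gripper open.
Joint ranges: [-2.58, 2.58], [-0.38, 2.09], [-1.3, 1.39], [0.25, 2.4], [-1.5, 4.64], [0.08, 2.09], [-2.65, 2.65]. Speed limits (rad/s): [2.22, 2.22, 2.79, 2.79, 3.14, 3.14, 3.14].

INTERFACE

Orientations are given as a unit quaternion [x, y, z, w].
In Python, from cell import get_obs, camera, get_calibration, sign_off gives the robot as it stands.
- The arm moves only by the tool arm_command, never from a script. Its argument "deltas" is a list of rows, each a list of 2 entries, a list of its own where there are three numbers: the shift along the tool's x, y, z scaled (see below), then the turn, a rotation vector about the tool's x, y, z scaled (see below). A call has exactly 5 rows; each row shifts and turns the commanded pose from where the row before left it, along the tool's axes as they then stand; what a row does not reach is not made up. The controller multiplies each number of a shift by 0.06 m and each number of a turn by 0.1 rad. A row lasts 1/8 s, in which the tool goes at most 62.5 mm and 10.7 degrees, less where a joint would pass 70% of its speed; a pose out of reach is approached as far as the arm can. A call with a number of a shift or a turn outside -1 to 1 is refused whole. A call with a gripper value outside its range is refused whole. "gripper" is the opening, from -1 (shut) to 1 (fully open), set as the call begins (left out, the last holds). The fingers move at their own pace and stop on an object; "grip_force" is the grip in N (left out, the last holds). Time passes only in rows, so rows that do not move let the fingers close, or fill a call up. It gives the time, the measured TCP pose, the force, the opening and the grip force at its end, in the units of the state.
- get_obs(): the state, without advancing time (a new reading comes with each control period).
- camera(name): name is "scene" or "side" or "wrist"; returns the picture (420x560x3 uint8, blue, green, red); there is no depth.
- get_calibration(name): a dict with "mtx" (3x3 intrinsics, pixels), "R" (3x3) and "t" (3): a world point X has camera coordinates R X + t. Camera axes: x right, y down, z forward; pixel columns grow to the right and rows downward; lengths in mm; the calibration is good to about 2 mm. A picture is of the moment at which its call begins: read the wrist's pose just before it. get_calibration takes no time and is no camera call; for the wrist camera it gives the pose at the moment of the call.
- sign_off(): hands the job in; it is judged then, once.
The state is a dict: "t": time; "joint_pos": joint angles; "qvel": joint speeds; "effort": joint torques, N m; "tcp_pos": TCP position; "orientation": TCP orientation; "contact_force": force on the tool from outside, world axes, zero at the start; "wrist_torque": the same for the moment, N m; "grip_width": finger opening in mm; "grip_force": force on a finger pad.
Only numpy, scipy, OpenCV 4.12 (cv2) and the standard library are available. Lean on these libraries where they do the work, as an engineer would, in place of code of your own. Each camera call takes 0.05 s, during which the arm holds its last target. There are 200 camera calls.

TASK

Pick the glass slide out of its white tray by the black grip post, lay it flat on the reader's stage in front of the two sprung wire clips, and slide it in gently under them, raised metal edge first, until both clips have ridden over that edge and snapped down behind it onto the glass. Let the slide itself lift the clips: do not press on the stage or clips with the gripper, never force the glass (riding under the clips needs about 10 N; 25 N against clips and stop chips it), and do not disturb the bottle, jar and beaker. Let go of the slide and leave it clipped in place.

Things in the scene. Friction and masses are not known exactly. Their poses are not given: they have to be found in the camera images.
- stage: Fixed off-white base with aluminium top, 250 long (x) x 130 wide (y) x 30 mm high, and a low housing (36 mm high) from x = 125 to 175 mm at its far end. Origin: centre of the underside, on the bench. The slide lies on the top surface (z = 30 mm) and goes in along +x of this frame, centred on y = 0. Two wire clips at y = +17 and -17 mm are hinged at the far end and point to -x.
- stage_mouth (a point): Mouth of the guides: stage x = -10, y = 0, z = 30 mm (on the top surface). Two steel guides 6 mm high run from stage x = 5 to 66 mm, 53 mm apart; their flared ends start here, about 58 mm apart. Nothing stands on the top from x = -125 mm up to here, so the slide can be laid down there.
- stop_nominal (a point): Point on the top surface at stage x = 50 mm, y = 0: where the face of the 7 mm high rigid steel stop bar is nominally. Stop and clips sit on one carriage, screwed down anywhere up to 14 mm nearer or farther along x; this is not measured and must be felt or seen. The slide is home with its front at the stop, with about 2 mm of play between clip noses and stop.
- slide: Loose glass slide, 100 long (x) x 50 wide (y) x 4 mm thick, about 0.11 kg. Origin: centre of its underside; +x is the leading end. Along that end (x = 42 to 50 mm) runs a rounded metal edge strip 7.5 mm high (3.5 mm above the glass). It chips if, pushed in, its contact forces on stage, clips and stop add up to over 25 N (45 N when laid down).
- slide_grip (a point): Point inside the slide's black rubber grip post, 26 mm above the slide's underside, at x = -40, y = 0 of the slide. The post is 14 x 14 mm, square to the slide, its top 34 mm above the underside: grip it here across any two opposite faces.
- clip_left (a joint): Lift angle (rad) of the wire clip at stage y = +17 mm: 0 = down, nothing under it; about 0.06 = nose on bare glass; about 0.14 = nose on top of the slide's raised edge. Its low nose is 12 mm in front of the stop, its upturned tip 37 mm in front and 15 mm above the top. A spring presses the nose down with 1.5 to 2.5 N; pushing under both clips takes about 5 to 12 N.
- clip_right (a joint): The same for the clip at y = -17 mm of the stage.
- tray: Fixed shallow white tray, 140 (x) x 90 (y) mm, walls 10 mm high and 4 mm thick, inner floor 4 mm above the bench. Origin: centre of its underside.
- reagent: Bystander: amber bottle, 60 mm across, 130 mm high, standing on the bench. Origin: centre of its underside.
- jar: Bystander: white jar, 64 mm across, 75 mm high. Origin: centre of its underside.
- beaker: Bystander: open glass beaker, 64 mm across, 75 mm high. Origin: centre of its underside.
Not all that is in view belongs to the job. There is more than one size of the slide; the one meant has the size given above.

How it is judged:
By the outcome, as a careful person would: the job done as asked, in the order asked, and still so for the second after the job is handed in, with the robot touching nothing.
It also fails if it takes over 62 s, if anything falls off the work surface, if the arm or the gripper's body presses on something with over 40 N, if the wrist force passes 120 N, or if a joint passes its speed limit or range.

## Working session

There is one attempt and no reset: what is moved stays moved. The work goes in short steps, Python scripts to look and compute and a tool call to move; the robot and the scene stay as the last step left them, time stands still between calls to the robot, and variables do not carry over. Pictures are saved under pics/ and viewed, at most 13 in all, crops included, and the job is handed in when it is done.

Besides the shell and the picture viewer there is one more tool, called after "Request:" by a JSON object that holds its "name" and its "arguments". arm_command: Moves the arm, as the interface text tells. Shifts and turns lie within -1 to 1; 1 stands for 0.06 m of shift or 0.1 rad of turn. Its arguments: {"type":"object","properties":{"deltas":{"type":"array","items":{"type":"array"}},"gripper":{"type":"number"},"grip_force":{"type":"number"}},"required":["deltas"]}

```bash
mkdir -p pics; ls; python3 - <<'E'
from cell import *
import cv2,numpy as np
o=get_obs();print({k:np.round(v,3).tolist() for k,v in o.items()})
for n in("scene","side"):
    cv2.imwrite(f"pics/{n}0.png",camera(n))
    c=get_calibration(n);print(n,np.round(c["mtx"],1).tolist(),np.round(c["R"],3).tolist(),np.round(c["t"],1).tolist())
E
```

```text
pics
{'t': 0.0, 'joint_pos': [-1.405, 0.334, 0.04, 1.466, -0.013, 1.343, -0.058], 'qvel': [-0.0, -0.0, -0.001, -0.001, 0.0, 0.001, -0.0], 'effort': [0.0, -65.635, 1.335, -40.38, -0.06, 0.044, 0.0], 'tcp_pos': [170.032, 626.882, 221.662], 'orientation': [0.132, 0.991, -0.001, -0.0], 'contact_force': [-0.562, -0.792, -0.83], 'wrist_torque': [-0.031, -0.01, -0.076], 'grip_force': 0.0, 'grip_width': 87.077}
scene [[414.5, 0.0, 281.5], [0.0, 414.5, 209.3], [0.0, 0.0, 1.0]] [[-0.804, 0.595, 0.01], [0.332, 0.462, -0.822], [-0.494, -0.658, -0.569]] [527.5, -190.7, 1460.9]
side [[385.9, 0.0, 276.6], [0.0, 385.9, 211.5], [0.0, 0.0, 1.0]] [[-0.813, -0.582, -0.014], [-0.392, 0.566, -0.725], [0.43, -0.584, -0.688]] [534.5, 332.6, 798.1]
```

View pics/scene0.png

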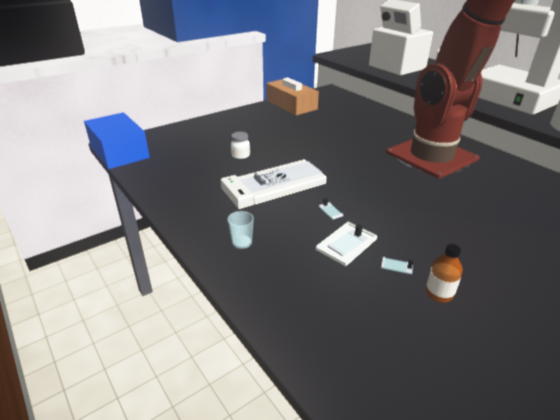

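View pics/side0.png

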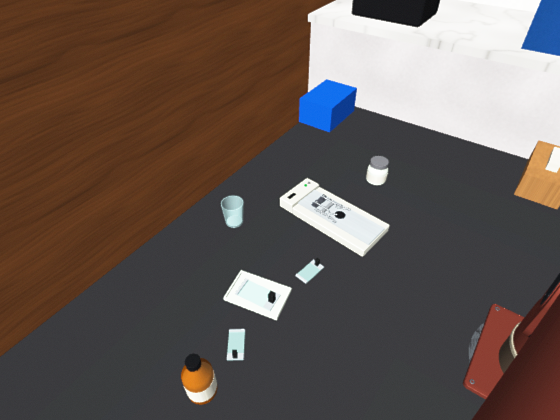

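The slide meant is the large one in the white tray (scene (348,240), post (359,231); side (258,294), post (272,297)). The two at scene (331,210) and (397,266) lie outside the tray and are smaller. The stage is at scene (273,182) and side (333,215), with its housing at the far left end.

```bash
cat > h.py <<'E'
from cell import *
import cv2,numpy as np
def ray(c,p):
    d=c["R"].T@np.linalg.solve(c["mtx"],[p[0],p[1],1.]);return -c["R"].T@c["t"],d
def onz(c,p,z):
    o,d=ray(c,p);return o+d*(z-o[2])/d[2]
def proj(c,X):
    q=(np.atleast_2d(X)@np.asarray(c["R"]).T+np.asarray(c["t"]).ravel())@c["mtx"].T;return q[:,:2]/q[:,2:]
E
python3 - <<'E'
from h import *
S={n:{k:np.asarray(v,float) for k,v in get_calibration(n).items()} for n in("scene","side","wrist")}
print(S["wrist"])
for name,z,a,b in[("post",34,(359,231),(272,295)),("tray",8,(348,243),(258,295)),("house_end",36,(229,186),(299,193)),("stagefront",30,(318,172),(372,232)),("jar",75,(240,137),(379,162)),("beaker",75,(241,219),(233,203)),("bottle",130,(452,251),(194,362)),
 ("small1",4,(331,210),(309,271)),("small2",4,(397,266),(236,345))]:
    print(name,onz(S["scene"],a,z).round(),onz(S["side"],b,z).round())
a=cv2.imread("pics/scene0.png")[150:280,200:430];b=cv2.imread("pics/side0.png")[165:345,205:405]
cv2.imwrite("pics/crop.png",np.hstack([cv2.resize(a,(400,int(130*400/230)),interpolation=2).copy() if 0 else cv2.copyMakeBorder(cv2.resize(a,(400,226),interpolation=2),0,134,0,0,0),cv2.resize(b,(400,360),interpolation=2)]))
cv2.imwrite("pics/wrist0.png",camera("wrist"))
E
```

```text
{'mtx': array([[370.6027833 ,   0.        , 279.81733549],
       [  0.        , 370.6027833 , 208.70525618],
       [  0.        ,   0.        ,   1.        ]]), 'R': array([[ 0.26241351,  0.96495455, -0.00136996],
       [ 0.93495742, -0.25390422,  0.24776454],
       [ 0.23873368, -0.06629762, -0.96881931]]), 't': array([-648.69941223,  -30.50525811,  390.22825196])}
post [556. 191.  34.] [543. 178.  34.]
tray [588. 188.   8.] [581. 183.   8.]
house_end [ 712. -182.   36.] [ 690. -162.   36.]
stagefront [ 440. -102.   30.] [ 441. -145.   30.]
jar [ 552. -376.   75.] [ 541. -390.   75.]
beaker [798.  24.  75.] [794.  17.  75.]
bottle [550. 430. 130.] [533. 424. 130.]
small1 [520.  50.   4.] [520.  48.   4.]
small2 [550. 315.   4.] [543. 312.   4.]
```

View pics/crop.png

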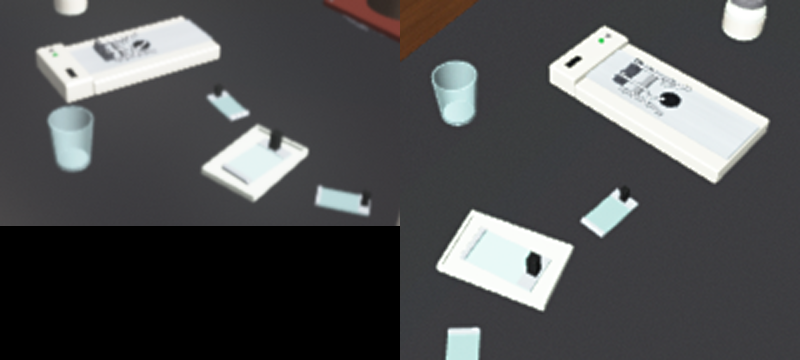

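The crop confirms it: one large slide in the tray with its post at the near end and its bright edge strip at the far end. The two others are loose and small. Moving above the tray to measure from close by.

Request:
{"name": "arm_command", "arguments": {"deltas": [[[-0.8,-0.55,0],[0,0,0]],[[-0.8,-0.55,0],[0,0,0]],[[-0.8,-0.55,0],[0,0,0]],[[-0.8,-0.55,0],[0,0,0]],[[-0.8,-0.55,0],[0,0,0]]], "gripper": -0.1, "grip_force": 20}}

```text
t: 0.78
tcp_pos: [359.5, 403.5, 222.5]
orientation: [0.132, 0.991, 0.0, -0.0]
contact_force: [0.3, -0.1, 0.8]
grip_width: 45.5
grip_force: 0.0
```

Request:
{"name": "arm_command", "arguments": {"deltas": [[[-0.8,-0.55,0],[0,0,0]],[[-0.8,-0.55,0],[0,0,0]],[[-0.8,-0.55,0],[0,0,0]],[[-0.8,-0.55,0],[0,0,0]],[[-0.6,-0.45,0],[0,0,0]]]}}

```text
t: 1.4
tcp_pos: [538.2, 189.6, 222.5]
orientation: [0.133, 0.991, -0.0, 0.0]
contact_force: [-0.1, -0.1, -0.3]
grip_width: 39.1
grip_force: 0.0
```

Request:
{"name": "arm_command", "arguments": {"deltas": [[[0,0,0],[0,0,-0.9]],[[0,0,0],[0,0,-0.9]],[[0,0,0],[0,0,-0.8]],[[0,0,0],[0,0,0]],[[0,0,0],[0,0,0]]]}}

```text
t: 2.02
tcp_pos: [536.9, 192.1, 222.5]
orientation: [0.003, 1.0, -0.0, -0.0]
contact_force: [1.1, 0.0, -0.4]
grip_width: 38.9
grip_force: 0.0
```

```bash
python3 - <<'E'
from h import *
o=get_obs();print(o["t"],o["tcp_pos"],o["orientation"],o["contact_force"],o["grip_width"])
c=get_calibration("wrist");np.savez("w1.npz",**c);im=camera("wrist");cv2.imwrite("pics/w1.png",im);cv2.imwrite("pics/w1b.png",cv2.resize(im,(800,600)))
E
```

```text
2.025 [536.91429258 192.06654086 222.46032932] [ 3.31876862e-03  9.99994485e-01 -6.96977054e-05 -1.07880903e-04] [ 1.12845893  0.026908   -0.36092216] 38.92762595187641
```

View pics/w1b.png

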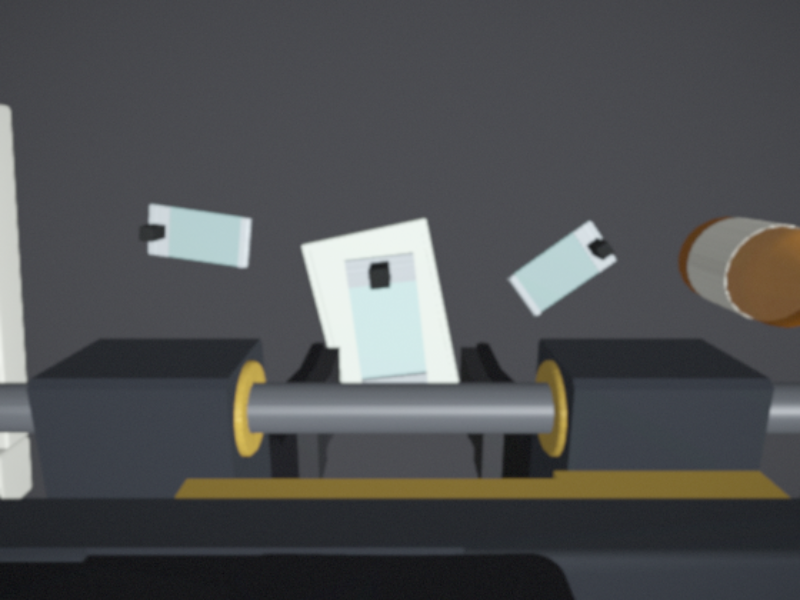

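Wrist view (800-wide scale): tray (380,300), slide with rear corners about (347,262) and (413,253), strip edge at about (362,380)–(427,375), post (379,275). It shows the slide turned a few degrees.

```bash
python3 - <<'E'
from h import *
c=dict(np.load("w1.npz"));s=.7
f=lambda u,v,z:onz(c,(u*s,v*s),z)
print("cam",-c["R"].T@c["t"])
A,B,C,D=[f(*p) for p in((347,262,8),(413,253,8),(362,380,8),(427,375,8))]
for p in(A,B,C,D):print(p.round(1))
print("width",np.linalg.norm(A-B),np.linalg.norm(C-D),"len",np.linalg.norm(A-C),np.linalg.norm(B-D))
for p,q in((A,C),(B,D)):print(np.degrees(np.arctan2(*(q-p)[1::-1])))
w=B-A;print(np.degrees(np.arctan2(-w[0],w[1])))
print("post top if lower half",f(380,282,38),"base",f(378,263,8))
print("tray corners",[f(*p,10)[:2].round(1) for p in((303,245),(427,219))])
im=cv2.imread("pics/w1.png")[145:275,200:330];cv2.imwrite("pics/w1c.png",cv2.resize(im,(600,600),interpolation=2))
E
```

```text
cam [470.12240721 191.92471931 385.44903493]
[539.3 153.2   8. ]
[533.  200.9   8. ]
[631.  161.7   8. ]
[627.3 211.5   8. ]
width 48.143092480341544 49.91176304284767 len 92.1630206270899 94.83859646889269
5.329642031718984
6.413019556441434
7.433158333112905
post top if lower half [547.55935673 177.99522643  38.        ] base [540.15721562 175.57820096   8.        ]
tray corners [array([526.4, 122.4]), array([508.6, 210.8])]
```

View pics/w1c.png

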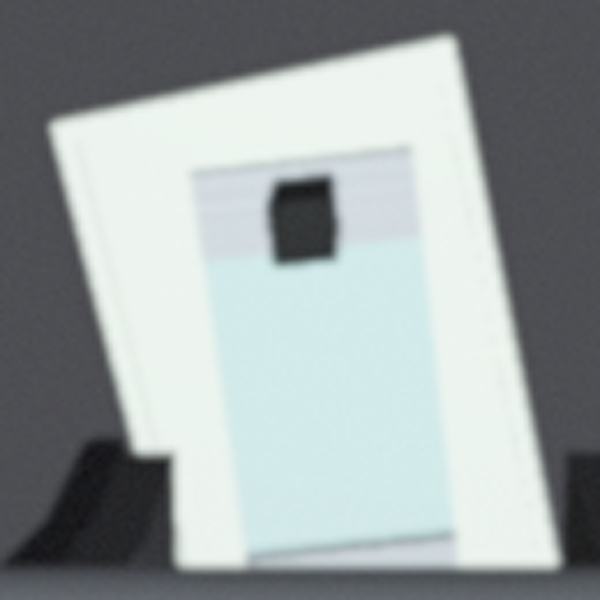

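Slide confirmed (50 wide, 92 to the strip): yaw ≈ 6°, post ≈ (546.5,178). Align and descend.

Request:
{"name": "arm_command", "arguments": {"deltas": [[[-0.16,-0.24,0],[0,0,0]],[[0,0,0.5],[0,0,-0.6]],[[0,0,0.7],[0,0,-0.5]],[[0,0,0.7],[0,0,0]],[[0,0,0.6],[0,0,0]]], "gripper": -0.3}}

```text
t: 2.7
tcp_pos: [546.9, 176.2, 71.1]
orientation: [-0.052, 0.999, -0.0, -0.0]
contact_force: [0.2, 0.4, 0.3]
grip_width: 30.5
grip_force: 0.0
```

```bash
python3 - <<'E'
from h import *
o=get_obs();print(o["t"],o["tcp_pos"],o["orientation"],o["contact_force"],o["grip_width"])
c=get_calibration("wrist");np.savez("w2.npz",**c);im=camera("wrist");cv2.imwrite("pics/w2.png",im)
print(proj(c,[[546.5,178,38]]), proj(c,o["tcp_pos"]))
E
```

```text
2.7 [546.94343098 176.19326122  71.12214884] [-5.18159108e-02  9.98656595e-01 -3.39817788e-04 -1.94024967e-05] [0.23616499 0.41203441 0.33760113] 30.452693177028156
[[284.5307621  237.47853284]] [[281.41293256 260.69998869]]
```

View pics/w2.png

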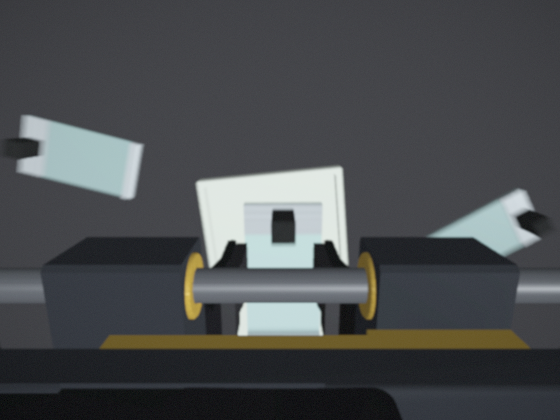

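The wrist picture shows the post square between the fingers (284,232), about 3 mm nearer than planned. Correct, descend and grip.

Request:
{"name": "arm_command", "arguments": {"deltas": [[[0.05,0.03,0.3],[0,0,0]],[[0,0,0.35],[0,0,0]],[[0,0,0.35],[0,0,0]],[[0,0,0],[0,0,0]],[[0,0,0],[0,0,0]]]}}

```text
t: 3.38
tcp_pos: [544.3, 179.3, 13.9]
orientation: [-0.052, 0.999, 0.0, 0.001]
contact_force: [-0.2, -0.4, 0.6]
grip_width: 30.9
grip_force: 0.0
```

Request:
{"name": "arm_command", "arguments": {"deltas": [[[0,0,0],[0,0,0]],[[0,0,0],[0,0,0]],[[0,0,0],[0,0,0]],[[0,0,0],[0,0,0]],[[0,0,0],[0,0,0]]], "gripper": -1, "grip_force": 25}}

```text
t: 4.0
tcp_pos: [543.7, 179.3, 13.1]
orientation: [-0.053, 0.999, 0.0, 0.0]
contact_force: [-0.9, -1.9, 5.8]
grip_width: 13.9
grip_force: 24.9
```

Request:
{"name": "arm_command", "arguments": {"deltas": [[[0,0,-0.2],[0,0,0]],[[0,0,-0.5],[0,0,0]],[[0,0,-0.9],[0,0,0]],[[0,0,-0.9],[0,0,0]],[[0,0,-0.8],[0,0,0]]]}}

```text
t: 4.62
tcp_pos: [543.2, 178.9, 213.2]
orientation: [-0.052, 0.999, 0.0, 0.0]
contact_force: [1.8, 0.7, -1.3]
grip_width: 13.7
grip_force: 24.9
```

Request:
{"name": "arm_command", "arguments": {"deltas": [[[-0.2,-0.4,0],[0,0,0]],[[-0.3,-0.7,0],[0,0,0]],[[-0.3,-0.75,0],[0,0,0]],[[-0.3,-0.75,0],[0,0,0]],[[-0.3,-0.75,0],[0,0,0]]]}}

```text
t: 5.25
tcp_pos: [648.4, -13.2, 211.1]
orientation: [-0.053, 0.999, 0.0, 0.0]
contact_force: [1.2, 1.2, -1.2]
grip_width: 13.8
grip_force: 24.9
```

Request:
{"name": "arm_command", "arguments": {"deltas": [[[-0.3,-0.75,0],[0,0,0]],[[-0.3,-0.7,0],[0,0,0]],[[-0.2,-0.6,0],[0,0,0]],[[-0.1,-0.3,0],[0,0,0]],[[0,0,0],[0,0,0]]]}}

```text
t: 5.88
tcp_pos: [716.2, -147.5, 210.5]
orientation: [-0.052, 0.999, -0.0, -0.0]
contact_force: [-0.7, 0.1, -1.4]
grip_width: 13.4
grip_force: 24.9
```

```bash
python3 - <<'E'
from h import *
o=get_obs();print(o["t"],o["tcp_pos"],o["orientation"],o["contact_force"],o["grip_width"])
c=get_calibration("wrist");np.savez("w3.npz",**c);im=camera("wrist");cv2.imwrite("pics/w3.png",im)
cv2.imwrite("pics/w3b.png",cv2.resize(im,(800,600),interpolation=2))
E
```

```text
5.875 [ 716.24400355 -147.54223901  210.45288033] [-5.16276196e-02  9.98666329e-01 -2.07907216e-04 -3.29746747e-04] [-0.67009577  0.10471535 -1.41386862] 13.364916108737793
```

View pics/w3b.png

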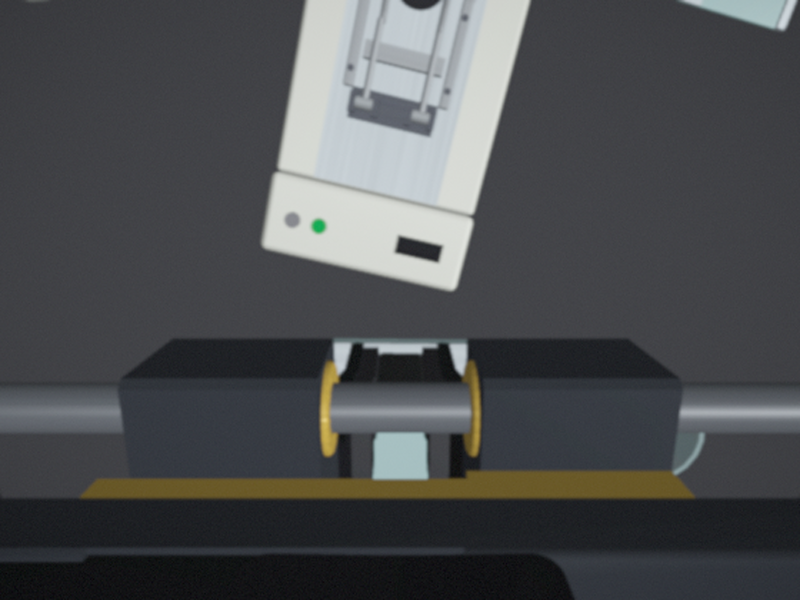

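Stage seen: housing corners (800-scale) (262,247), (457,291), (277,172), (473,216); stop bar across about (367,48)–(443,68).

```bash
python3 - <<'E'
from h import *
c=dict(np.load("w3.npz"))
f=lambda u,v,z:onz(c,(u*.7,v*.7),z)[:2]
a,b,d,e=[f(*p,36) for p in((262,247),(457,291),(277,172),(473,216))]
print(a,b,d,e,"w",np.linalg.norm(a-b),np.linalg.norm(d-e),"len",np.linalg.norm(a-d),np.linalg.norm(b-e))
w=(b-a)+(e-d);yaw=np.arctan2(-w[0],w[1]);l=(a-d)+(b-e);print("yaw",np.degrees(yaw),np.degrees(np.arctan2(l[1],l[0])))
x=np.array([np.cos(yaw),np.sin(yaw)]);y=np.array([-x[1],x[0]])
O=(a+b+d+e)/4-150*x;print("O",O)
def st(u,v,z):q=f(u,v,z)-O;return [round(float(q@x),1),round(float(q@y),1)]
for n,p in dict(stopA=(365,50,37),stopB=(443,70,37),stopnearA=(370,38,37),stopnearB=(447,56,37),pivL=(364,103,40),pivR=(422,117,40),gL=(346,82,36),gR=(447,103,36),topL=(280,170,30),topR=(470,213,30)).items():print(n,st(*p))
im=cv2.imread("pics/w3.png")[0:100,205:365];cv2.imwrite("pics/w3c.png",cv2.resize(im,(800,500),interpolation=2))
E
```

```text
[ 710.80631088 -237.8741262 ] [ 726.7889882  -109.58477789] [ 662.93900617 -230.4210903 ] [ 677.33744018 -105.80972088] w 129.28110017961816 125.44045715281804 len 48.444056437532126 49.595429794740426
yaw -6.850149093133751 -6.581360461189556
O [ 545.53871245 -153.03147393]
stopA [45.7, -23.8]
stopB [46.2, 23.4]
stopnearA [38.7, -22.2]
stopnearB [38.2, 23.9]
pivL [74.7, -18.1]
pivR [74.8, 17.3]
gL [65.2, -31.3]
gR [63.4, 30.2]
topL [124.6, -62.5]
topR [124.2, 61.2]
```

View pics/w3c.png

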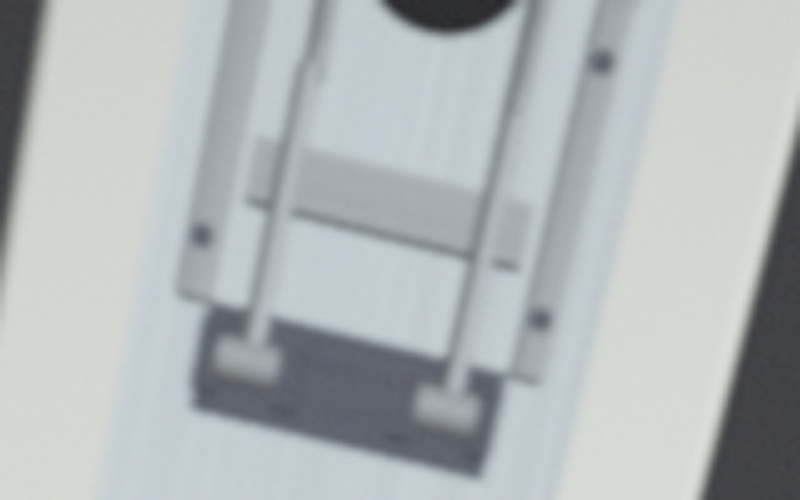

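Request:
{"name": "arm_command", "arguments": {"deltas": [[[0,0,0],[0,0,0.7]],[[0,0,0],[0,0,0.8]],[[0,0,0],[0,0,0.71]],[[0.3,0,0],[0,0,0]],[[0.6,0,0],[0,0,0]]]}}

```text
t: 6.55
tcp_pos: [662.7, -137.3, 210.3]
orientation: [0.056, 0.998, 0.0, -0.0]
contact_force: [-0.4, -0.7, -1.4]
grip_width: 13.8
grip_force: 24.9
```

Request:
{"name": "arm_command", "arguments": {"deltas": [[[0.8,-0.1,0],[0,0,0]],[[0.9,-0.1,0.3],[0,0,0]],[[0.9,-0.1,0.6],[0,0,0]],[[0.7,-0.1,0.6],[0,0,0]],[[0.4,0,0.4],[0,0,0]]]}}

```text
t: 7.18
tcp_pos: [439.2, -136.2, 96.9]
orientation: [0.057, 0.998, 0.001, -0.0]
contact_force: [0.2, -0.5, -1.1]
grip_width: 13.8
grip_force: 24.9
```

Request:
{"name": "arm_command", "arguments": {"deltas": [[[0,0,0.1],[0,0,0]],[[0,0,0],[0,0,0]],[[0,0,0],[0,0,0]],[[0,0,0],[0,0,0]],[[0,0,0],[0,0,0]]]}}

```text
t: 7.8
tcp_pos: [442.2, -138.5, 92.3]
orientation: [0.058, 0.998, -0.0, 0.0]
contact_force: [-0.4, 0.3, -1.4]
grip_width: 13.8
grip_force: 24.9
```

```bash
python3 - <<'E'
from h import *
o=get_obs();print(o["t"],o["tcp_pos"],o["orientation"],o["contact_force"],o["grip_width"])
c=dict(np.load("w3.npz"))
print("guide end mid",onz(c,(205+72.4,67.6),36), "stop face ctr",onz(c,(205+79.6,34),37))
a=camera("scene")
c=get_calibration("wrist");np.savez("w4.npz",**c);b=camera("wrist");cv2.imwrite("pics/w4.png",b);d=camera("side")
cv2.imwrite("pics/scene4.png",a);cv2.imwrite("pics/side4.png",d)
k=lambda im,x,y,w,h:cv2.resize(im[y:y+h,x:x+w],(400,300),interpolation=2)
cv2.imwrite("pics/v4.png",np.vstack([np.hstack([k(a,210,120,140,105),k(d,270,150,140,105)]),np.hstack([k(b,0,0,560,420),k(b,200,100,160,120)])]))
E
```

```text
7.8 [ 442.20559261 -138.51469651   92.28003244] [ 5.79003218e-02  9.98322349e-01 -1.12592514e-04  1.65415589e-04] [-0.40989848  0.33356258 -1.39657339] 13.836513877622098
guide end mid [ 611.58308   -161.2600901   36.       ] stop face ctr [ 584.77744578 -157.91586811   37.        ]
```

View pics/v4.png

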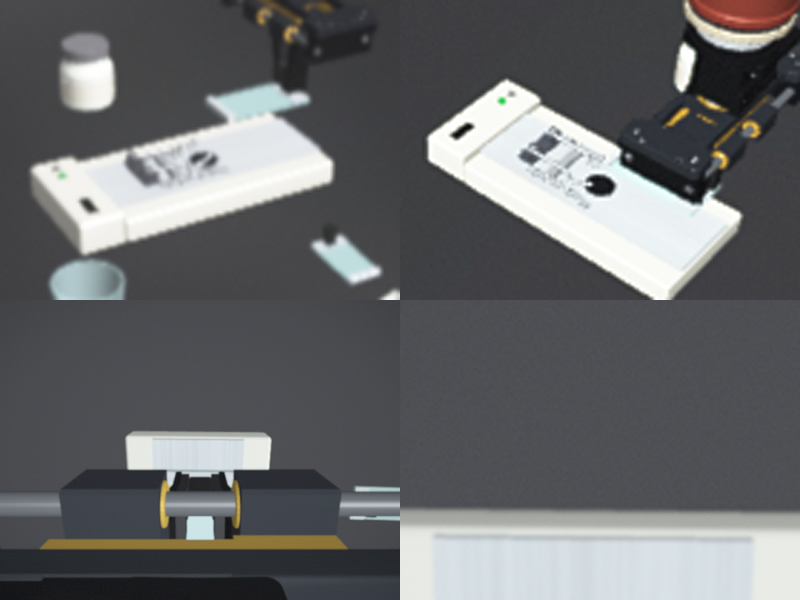

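Wrist view shows the stage's rear end square to the tool (aluminium top from px 213 to 341); scene/side views show the slide hovering over the free rear part. Refine the stage axis from this.

```bash
python3 - <<'E'
from h import *
c=dict(np.load("w4.npz"));g=cv2.cvtColor(cv2.imread("pics/w4.png"),cv2.COLOR_BGR2GRAY).astype(float)
# stage outline at several rows / columns: dark bench to white
def cross(v,lvl=140):
    i=np.where((v[:-1]<lvl)&(v[1:]>=lvl))[0];return [k+(lvl-v[k])/(v[k+1]-v[k]) for k in i]
for r in(198,204,210):
    L=cross(g[r,100:280]);R=cross(g[r,280:460][::-1])
    l,rr=100+L[0],459-R[0];A,B=onz(c,(l,r),30),onz(c,(rr,r),30);print(r,l,rr,A[:2].round(1),B[:2].round(1),"mid",((A+B)/2)[:2].round(1),"w",np.linalg.norm(A-B).round(1))
for col in(200,230,280,330,360):
    t=cross(g[150:230,col]);p=onz(c,(col,150+t[0]),30);print(col,150+t[0],p[:2].round(1),onz(c,(col,150+t[0]),0)[:2].round(1))
x=np.array([np.cos(np.radians(-6.7)),np.sin(np.radians(-6.7))]);O=np.array([545.5,-153])
print("O-125x",O-125*x, "O-107x",O-107*x)
E
```

```text
198 175.46341463414635 379.6885245901639 [ 418.5 -201.9] [433.3 -75.6] mid [ 425.9 -138.7] w 127.1
204 175.78048780487805 379.1454545454545 [ 422.3 -202.4] [437.1 -76.1] mid [ 429.7 -139.2] w 127.1
210 176.21951219512195 378.7936507936508 [ 426.1 -202.8] [440.9 -76.5] mid [ 433.5 -139.7] w 127.2
200 183.83333333333334 [ 411.4 -185.2] [ 416.2 -192.3]
230 183.9142857142857 [ 413.6 -166.8] [ 418.7 -171.5]
280 184.53846153846155 [ 417.6 -136.2] [ 423.2 -136.9]
330 184.83333333333334 [ 421.4 -105.6] [ 427.5 -102.2]
360 185.1818181818182 [423.7 -87.2] [430.1 -81.4]
O-125x [ 421.35366881 -138.41615786] O-107x [ 439.2307405  -140.51623113]
```

Request:
{"name": "arm_command", "arguments": {"deltas": [[[0.07,-0.035,0.2],[0,0,0.03]],[[0,0,0.3],[0,0,0]],[[0,0,0.25],[0,0,0]],[[0,0,0.05],[0,0,0]],[[0,0,0],[0,0,0]]]}}

```text
t: 8.57
tcp_pos: [437.3, -140.2, 43.9]
orientation: [0.059, 0.998, -0.0, -0.0]
contact_force: [0.8, -0.0, -1.7]
grip_width: 13.9
grip_force: 24.9
```

Request:
{"name": "arm_command", "arguments": {"deltas": [[[0,0,0],[0,0,0]],[[0,0,0],[0,0,0]],[[0,0,0],[0,0,0]],[[0,0,0],[0,0,0]],[[0,0,0],[0,0,0]]]}}

```text
t: 9.2
tcp_pos: [437.4, -140.0, 44.1]
orientation: [0.059, 0.998, -0.0, 0.0]
contact_force: [0.2, -1.0, -1.6]
grip_width: 13.9
grip_force: 24.9
```

Request:
{"name": "arm_command", "arguments": {"deltas": [[[0,0,0.02],[0,0,0]],[[0,0,0.02],[0,0,0]],[[0,0,0.02],[0,0,0]],[[0,0,0],[0,0,0]],[[0,0,0],[0,0,0]]]}}

```text
t: 9.82
tcp_pos: [437.4, -140.1, 40.5]
orientation: [0.059, 0.998, -0.0, 0.0]
contact_force: [-0.2, -0.4, -0.9]
grip_width: 13.7
grip_force: 24.9
```

Request:
{"name": "arm_command", "arguments": {"deltas": [[[0,0,0.01],[0,0,0]],[[0,0,0.01],[0,0,0]],[[0,0,0],[0,0,0]],[[0,0,0],[0,0,0]],[[0,0,0],[0,0,0]]]}}

```text
t: 10.45
tcp_pos: [437.4, -140.0, 39.3]
orientation: [0.059, 0.998, -0.0, 0.0]
contact_force: [0.6, 0.1, -1.9]
grip_width: 13.5
grip_force: 24.9
```

Request:
{"name": "arm_command", "arguments": {"deltas": [[[0,0,0.01],[0,0,0]],[[0,0,0.01],[0,0,0]],[[0,0,0],[0,0,0]],[[0,0,0],[0,0,0]],[[0,0,0],[0,0,0]]]}}

```text
t: 11.08
tcp_pos: [438.1, -140.2, 39.1]
orientation: [0.059, 0.998, 0.0, 0.001]
contact_force: [-3.3, 0.6, 14.1]
grip_width: 13.8
grip_force: 24.9
```

Request:
{"name": "arm_command", "arguments": {"deltas": [[[0,0,0.01],[0,0,0]],[[0,0,0],[0,0,0]],[[0,0,0],[0,0,0]],[[0,0,0],[0,0,0]],[[0,0,0],[0,0,0]]]}}

```text
t: 11.7
tcp_pos: [438.5, -140.3, 39.0]
orientation: [0.059, 0.998, 0.0, 0.001]
contact_force: [-6.1, 0.9, 21.5]
grip_width: 13.4
grip_force: 24.9
```

Contact at TCP z ≈ 39.2, as expected. Relieve the down force.

Request:
{"name": "arm_command", "arguments": {"deltas": [[[0,0,-0.014],[0,0,0]],[[0,0,-0.012],[0,0,0]],[[0,0,0],[0,0,0]],[[0,0,0],[0,0,0]],[[0,0,0],[0,0,0]]]}}

```text
t: 12.32
tcp_pos: [437.4, -140.0, 39.1]
orientation: [0.059, 0.998, 0.0, -0.0]
contact_force: [-1.1, 0.3, 4.5]
grip_width: 13.6
grip_force: 24.9
```

```bash
python3 - <<'E'
from h import *
o=get_obs();print(o["t"],o["tcp_pos"],o["orientation"],o["contact_force"],o["wrist_torque"])
E
```

```text
12.325 [ 437.41974275 -140.04102414   39.08111473] [ 5.93829394e-02  9.98235276e-01  1.13812623e-05 -6.28298787e-06] [-1.10568175  0.34915278  4.46530247] [0.03720954 0.18515738 0.06222275]
```

Request:
{"name": "arm_command", "arguments": {"deltas": [[[-0.04,0,-0.006],[0,0,0]],[[-0.07,0,0],[0,0,0]],[[-0.07,0,0],[0,0,0]],[[-0.07,0,0],[0,0,0]],[[-0.03,0,0],[0,0,0]]]}}

```text
t: 12.95
tcp_pos: [454.3, -142.1, 39.3]
orientation: [0.059, 0.998, -0.0, -0.0]
contact_force: [-1.2, 0.1, -1.0]
grip_width: 14.0
grip_force: 24.9
```

Request:
{"name": "arm_command", "arguments": {"deltas": [[[-0.04,0,0],[0,0,0]],[[-0.06,0,0],[0,0,0]],[[-0.06,0,0],[0,0,0]],[[-0.04,0,0],[0,0,0]],[[-0.02,0,0],[0,0,0]]]}}

```text
t: 13.58
tcp_pos: [467.0, -143.6, 39.2]
orientation: [0.059, 0.998, -0.0, -0.0]
contact_force: [-3.2, 0.3, -0.4]
grip_width: 13.9
grip_force: 24.9
```

Request:
{"name": "arm_command", "arguments": {"deltas": [[[-0.03,0,0],[0,0,0]],[[-0.03,0,0],[0,0,0]],[[-0.03,0,0],[0,0,0]],[[-0.03,0,0],[0,0,0]],[[0,0,0],[0,0,0]]]}}

```text
t: 14.2
tcp_pos: [474.7, -144.5, 39.4]
orientation: [0.059, 0.998, -0.0, 0.0]
contact_force: [-1.6, 0.5, -0.8]
grip_width: 14.2
grip_force: 24.9
```

Request:
{"name": "arm_command", "arguments": {"deltas": [[[-0.02,0,0],[0,0,0]],[[-0.02,0,0],[0,0,0]],[[-0.02,0,0],[0,0,0]],[[-0.01,0,0],[0,0,0]],[[0,0,0],[0,0,0]]]}}

```text
t: 14.82
tcp_pos: [478.7, -145.0, 39.4]
orientation: [0.059, 0.998, -0.0, 0.0]
contact_force: [-3.1, 0.8, -0.5]
grip_width: 13.8
grip_force: 24.9
```

Request:
{"name": "arm_command", "arguments": {"deltas": [[[-0.01,0,0],[0,0,0]],[[-0.01,0,0],[0,0,0]],[[-0.01,0,0],[0,0,0]],[[-0.01,0,0],[0,0,0]],[[-0.01,0,0],[0,0,0]]]}}

```text
t: 15.45
tcp_pos: [481.3, -145.3, 39.3]
orientation: [0.059, 0.998, 0.0, -0.0]
contact_force: [-6.1, 0.6, -0.2]
grip_width: 13.7
grip_force: 24.9
```

Request:
{"name": "arm_command", "arguments": {"deltas": [[[-0.01,0,0],[0,0,0]],[[-0.01,0,0],[0,0,0]],[[-0.01,0,0],[0,0,0]],[[-0.01,0,0],[0,0,0]],[[-0.01,0,0],[0,0,0]]]}}

```text
t: 16.08
tcp_pos: [484.9, -145.7, 39.5]
orientation: [0.059, 0.998, -0.0, 0.0]
contact_force: [-2.0, -0.1, -1.4]
grip_width: 13.8
grip_force: 24.9
```

Request:
{"name": "arm_command", "arguments": {"deltas": [[[-0.01,0,0],[0,0,0]],[[-0.01,0,0],[0,0,0]],[[-0.01,0,0],[0,0,0]],[[-0.01,0,0],[0,0,0]],[[-0.01,0,0],[0,0,0]]]}}

```text
t: 16.7
tcp_pos: [487.5, -146.0, 39.4]
orientation: [0.059, 0.998, -0.0, 0.0]
contact_force: [-1.7, 0.3, -1.7]
grip_width: 14.0
grip_force: 24.9
```

Request:
{"name": "arm_command", "arguments": {"deltas": [[[-0.01,0,0],[0,0,0]],[[-0.01,0,0],[0,0,0]],[[-0.01,0,0],[0,0,0]],[[-0.01,0,0],[0,0,0]],[[-0.0,0,0],[0,0,0]]]}}

```text
t: 17.32
tcp_pos: [491.4, -146.5, 39.9]
orientation: [0.059, 0.998, -0.0, 0.001]
contact_force: [4.6, -0.8, -4.8]
grip_width: 13.7
grip_force: 24.9
```

Request:
{"name": "arm_command", "arguments": {"deltas": [[[-0.01,0,0],[0,0,0]],[[-0.01,0,0],[0,0,0]],[[-0.01,0,0],[0,0,0]],[[0,0,0],[0,0,0]],[[0,0,0],[0,0,0]]]}}

```text
t: 17.95
tcp_pos: [491.5, -146.5, 39.3]
orientation: [0.059, 0.998, 0.0, -0.0]
contact_force: [2.1, 0.5, -1.3]
grip_width: 13.7
grip_force: 24.9
```

```bash
python3 - <<'E'
from h import *
o=get_obs();print(o["t"],o["tcp_pos"],o["orientation"],o["contact_force"],o["wrist_torque"])
a=camera("scene");d=camera("side")
cv2.imwrite("pics/scene5.png",a);cv2.imwrite("pics/side5.png",d)
k=lambda im,x,y,w,h:cv2.resize(im[y:y+h,x:x+w],(400,400),interpolation=2)
cv2.imwrite("pics/v5.png",np.hstack([k(a,235,155,70,70),k(d,300,180,70,70)]))
E
```

```text
17.95 [ 491.46009076 -146.48926554   39.34919933] [ 5.94051477e-02  9.98233946e-01  2.20628972e-05 -1.32698715e-04] [ 2.10681638  0.47239399 -1.31770077] [-0.03714693 -0.38780859 -0.01782646]
```

View pics/v5.png

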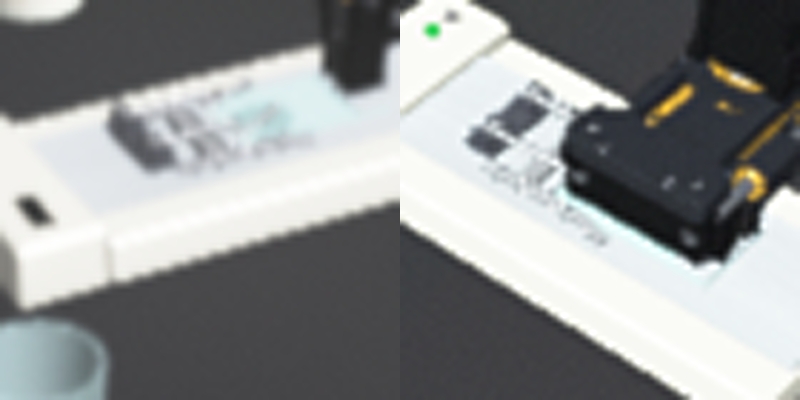

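The slide lunged ahead at TCP x≈491 (pull turned positive): the clips came down behind the edge. The view is too coarse to confirm, so I'll feel for the stop.

Request:
{"name": "arm_command", "arguments": {"deltas": [[[-0.008,0,0],[0,0,0]],[[-0.008,0,0],[0,0,0]],[[0,0,0],[0,0,0]],[[0,0,0],[0,0,0]],[[0,0,0],[0,0,0]]]}}

```text
t: 18.68
tcp_pos: [492.3, -146.6, 39.3]
orientation: [0.059, 0.998, 0.0, -0.0]
contact_force: [-1.9, 0.4, -1.4]
grip_width: 13.6
grip_force: 24.9
```

Request:
{"name": "arm_command", "arguments": {"deltas": [[[-0.008,0,0],[0,0,0]],[[-0.008,0,0],[0,0,0]],[[0,0,0],[0,0,0]],[[0,0,0],[0,0,0]],[[0,0,0],[0,0,0]]]}}

```text
t: 19.3
tcp_pos: [493.6, -146.8, 39.4]
orientation: [0.059, 0.998, -0.0, 0.0]
contact_force: [-0.8, -0.2, -1.9]
grip_width: 13.7
grip_force: 24.9
```

Request:
{"name": "arm_command", "arguments": {"deltas": [[[-0.008,0,0],[0,0,0]],[[-0.008,0,0],[0,0,0]],[[0,0,0],[0,0,0]],[[0,0,0],[0,0,0]],[[0,0,0],[0,0,0]]]}}

```text
t: 19.92
tcp_pos: [494.1, -146.8, 39.2]
orientation: [0.059, 0.998, 0.0, -0.0]
contact_force: [-5.4, 0.9, 0.3]
grip_width: 13.6
grip_force: 24.9
```

Request:
{"name": "arm_command", "arguments": {"deltas": [[[-0.008,0,0],[0,0,0]],[[-0.008,0,0],[0,0,0]],[[0,0,0],[0,0,0]],[[0,0,0],[0,0,0]],[[0,0,0],[0,0,0]]]}}

```text
t: 20.55
tcp_pos: [494.1, -146.9, 39.1]
orientation: [0.06, 0.998, 0.0, -0.001]
contact_force: [-10.5, 2.0, 4.8]
grip_width: 13.6
grip_force: 24.9
```

Rigid stop felt at TCP x=494.1, 12–13 mm after first clip contact, as it must be. Relax the push, then release.

Request:
{"name": "arm_command", "arguments": {"deltas": [[[0.015,0,0],[0,0,0]],[[0.012,0,0],[0,0,0]],[[0,0,0],[0,0,0]],[[0,0,0],[0,0,0]],[[0,0,0],[0,0,0]]]}}

```text
t: 21.18
tcp_pos: [494.1, -146.8, 39.4]
orientation: [0.059, 0.998, -0.0, 0.0]
contact_force: [-0.8, -0.8, -2.4]
grip_width: 13.4
grip_force: 24.9
```

Request:
{"name": "arm_command", "arguments": {"deltas": [[[0,0,0],[0,0,0]],[[0,0,0],[0,0,0]],[[0,0,0],[0,0,0]],[[0,0,0],[0,0,0]],[[0,0,0],[0,0,0]]], "gripper": -0.4}}

```text
t: 21.8
tcp_pos: [493.8, -146.8, 39.4]
orientation: [0.059, 0.998, -0.0, 0.0]
contact_force: [0.0, -0.1, 1.4]
grip_width: 26.3
grip_force: 0.0
```

Request:
{"name": "arm_command", "arguments": {"deltas": [[[0,0,-0.1],[0,0,0]],[[0,0,-0.3],[0,0,0]],[[0,0,-0.5],[0,0,0]],[[0,0,-0.8],[0,0,0]],[[0,0,-0.8],[0,0,0]]]}}

```text
t: 22.42
tcp_pos: [493.6, -147.1, 192.1]
orientation: [0.06, 0.998, -0.0, 0.0]
contact_force: [0.2, -0.3, 0.5]
grip_width: 26.2
grip_force: 0.0
```

Request:
{"name": "arm_command", "arguments": {"deltas": [[[-0.5,0,0],[0,0,0]],[[-0.9,0,0],[0,0,0]],[[-0.9,0,0],[0,0,0]],[[-0.5,0,0],[0,0,0]],[[0,0,0],[0,0,0]]]}}

```text
t: 23.05
tcp_pos: [662.0, -166.6, 189.7]
orientation: [0.059, 0.998, -0.001, -0.0]
contact_force: [-0.7, 0.2, -0.6]
grip_width: 26.0
grip_force: 0.0
```

```bash
python3 - <<'E'
from h import *
o=get_obs();print(o["t"],o["tcp_pos"],o["contact_force"],o["grip_width"])
c=get_calibration("wrist");np.savez("w6.npz",**c);b=camera("wrist");cv2.imwrite("pics/w6.png",b)
p=proj(c,[[585,-158,37],[494,-147,34]]);print(p)
x,y=p.mean(0).astype(int);x0=max(0,x-100);y0=max(0,y-75);cv2.imwrite("pics/w6b.png",cv2.resize(b[y0:y0+150,x0:x0+200],(800,600),interpolation=2));print(x0,y0)
E
```

```text
23.05 [ 661.97911938 -166.6367836   189.67386974] [-0.72386948  0.18492763 -0.63143571] 26.04671113300786
[[280.20786765 100.48347228]
 [280.42204119 -24.17895694]]
180 0
```

View pics/w6b.png

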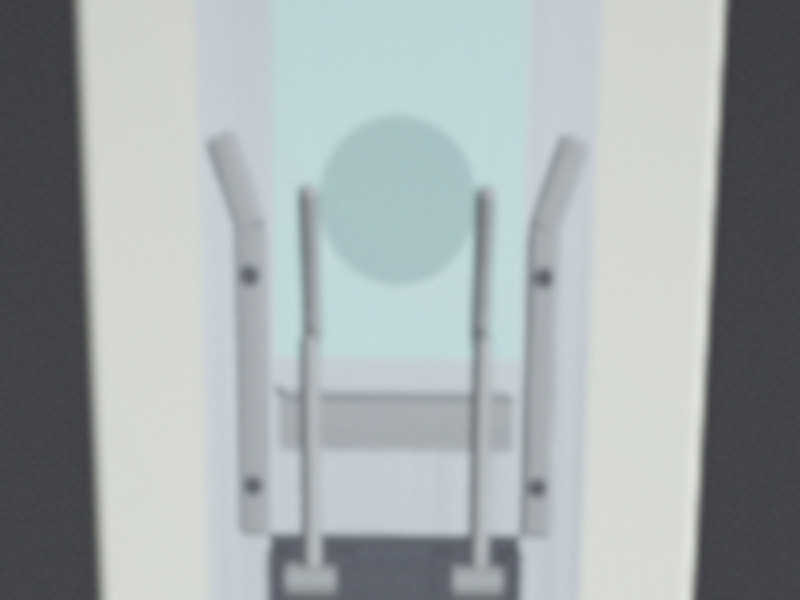

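The picture shows the strip against the stop bar (y≈392) between the guides. Both clip noses (at (311,335) and (480,335)) are down on the glass behind the strip's rear edge (y≈358). I'm handing in.

```bash
python3 -c "
from cell import *
print(sign_off())"
```

```text
the job is handed in; nothing more can be done
None
```

The slide is against the stop with both clips down on the glass behind its raised edge, released and handed in at about 23 s; horizontal push stayed near 10 N and the bottle, jar and beaker were not touched.

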